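Lock the sample carousel for transport

TASK

Get the sample carousel ready for carrying: turn it by its black crank knob until the hole in one of its two lugs lines up with the hole in the blue clevis, then take the red-headed lock pin from its grey holder and push it down through clevis and lug until its collar sits flat on the clevis, and let go. Leave the bottles and the other loose things standing where they are.

Things in the scene. Friction and masses are not known exactly. Their poses are not given: they have to be found in the camera images.
- carousel (a joint): angle (rad) of the carousel about its vertical axis, growing counter-clockwise seen from above; turns freely both ways (stops at -4 and 4), with light friction (about 0.06 N m), and stays where it is left. At 0 lug_a points along +x of base.
- base: grey round carousel base, 270 mm across, 20 mm high, fixed; a black panel (28 mm high) on its -x side reaches 144 mm from the axis. Origin: centre of its underside, on the carousel's axis; z up. Yaw and place vary.
- hub (a point): point on the carousel's vertical axis, level with the top of the lugs (50 mm above the table). The rotor is a white disc 142 mm across with microtube caps on it up to 58 mm above the table, and a centre hub 28 mm across up to 63 mm.
- lug_a (a point): centre of the 13 mm hole at the top of one of the two equal brass lugs (36 mm wide, 10 mm thick, top 50 mm above the table, reaching 105 mm from the axis); the hole lies 88 mm from the axis. Either lug will do.
- lug_b (a point): the same on the opposite lug, half a turn away from lug_a.
- crank_grip (a point): centre of the black upright crank knob, a cylinder 20 mm across and 45 mm high (70 to 115 mm above the table, this point 94 mm), 45 mm from the carousel's axis, a quarter turn counter-clockwise of lug_a. It spins freely on its stem, so it can be held while the carousel turns.
- clevis: blue clevis (a C in side view), fixed on the base's rim, its bearing varies. Origin: on the carousel's axis at table height, x pointing out towards the clevis, z up. Its upper jaw (28 mm wide, 8 mm thick, 56 to 64 mm above the table) lies from 72 to 132 mm along x, the lower jaw (26 to 34 mm above the table) below it, the back post from 112 to 132 mm. The lugs pass between the jaws.
- clevis_hole (a point): centre of the chamfered 12.6 mm hole at the top of the clevis's upper jaw, 64 mm above the table, 88 mm from the carousel's axis; a 13 mm hole in the lower jaw lies right below. z up.
- pin: lock pin, standing upright in the holder. Origin: centre of its tip's end face; z along it towards the head. Steel shaft 10 mm across, tapered over its last 6 mm to 5 mm; collar 22 mm across from 42 to 47 mm; neck 16 mm across to 53 mm; round red head 24 mm across from 53 to 79 mm. About 90 g (mass varies).
- pin_collar (a point): on the pin's axis at the underside of the collar, 42 mm above the tip.
- pin_head (a point): centre of the pin's red head, 66 mm above the tip; the place to grip.
- holder: grey block 60 x 60 mm, 50 mm high, fixed; a 13 mm hole in its middle, 46 mm deep, holds the pin, whose collar rests on the top. Origin: centre of its underside. The two buffer bottles stand about 75 mm from its middle along its +x and -x; its y sides are kept free for fingers.
- buffer_a: loose white bottle 40 mm across, 115 mm high, beside the holder on its +x side. Origin: centre of its underside.
- buffer_b: loose amber bottle 40 mm across, 115 mm high, beside the holder on its -x side. Origin: centre of its underside.
- wash: loose tall slim white bottle with a green cap, 40 mm across, 200 mm high, between the carousel and the holder. Origin: centre of its underside.
- beaker: loose clear beaker, 64 mm across, 75 mm high, at the far side. Origin: centre of its underside.
- tips: loose pipette tip box with a blue lid, 87 x 122 mm, 59 mm high, at the robot's left. Origin: centre of its underside.
- tubes: loose orange microtube rack, 70 x 130 mm, 31 mm high, at the far side. Origin: centre of its underside.
- timer: loose yellow bench timer, 60 x 70 mm, 22 mm high, near the robot. Origin: centre of its underside.

How it is judged:
On the way:
1. a lug's hole lines up with the clevis's hole and the carousel is still, the pin not yet in (horizontal distance between any of lug_a, lug_b and clevis_hole below 0.004 m and velocity of joint carousel between -0.05 and 0.05 rad/s and distance between pin and clevis_hole above 0.03 m), for 0.2 s.
At the end, for the whole second after the job is handed in: The pin stands upright (within 0.08 rad) and still in the clevis's hole (collar within 3 mm of the hole's centre), its collar down on the upper jaw (within 2.5 mm), and one lug's hole (either) lies under the clevis's hole (within 4 mm), so that the pin goes through it (horizontal distance between any of lug_a, lug_b and clevis_hole below 0.004 m and horizontal distance between pin_collar and clevis_hole below 0.003 m and z of pin_collar in the frame of clevis_hole between -0.003 and 0.0025 m and angle between the z axis of pin and the z axis of clevis, either way round below 0.08 rad and height (world z) of pin below 0.03 m and angle between pin's own z axis and vertical below 0.08 rad and linear speed of pin below 0.02 m/s); the robot touches nothing.
It fails at once if a bottle, the beaker, the tip box, the tube rack or the timer is shifted by more than 30 mm (distance of any of buffer_a, buffer_b, wash, beaker, tips, tubes, timer from where it was at the start of the episode above 0.03 m).
It fails at once if one of them is tipped over (angle between any of buffer_a, buffer_b, wash, beaker, tips, tubes, timer's own z axis and vertical above 0.4 rad).
It also fails if it takes over 58 s, if anything falls off the work surface, if the arm or the gripper's body presses on something with over 40 N, if the wrist force passes 120 N, or if a joint passes its speed limit or range.

ROBOT

A 7-joint arm with a two-finger parallel gripper is mounted at the origin on the work surface. World frame = base frame: x ahead of the robot, y to its left, z up, the work surface at z = 0. Lengths are in m, angles in rad, forces in N, time in s.
With the tool pointing down it reaches from about 0.4 to 0.85 m from the base axis. Payload 4.5 kg.
Tool frame: the origin (TCP) lies on the centre line of the jaws, within the pads' length; the fingertips stand 8 mm ahead of it and the grasp point (between the pads) lies 11 mm behind it; z points along the fingers, x is the direction in which the jaws open and shut, and the axes are right-handed (so a half turn about z gives the same grasp; the last joint's range is limited). The gripper opens to 88 mm and grips with 3 to 60 N. Pads are 18 mm wide; open, the fingers measure 123 mm over their backs; the gripper's body (75 mm by 187 mm) begins 45 mm behind the grasp point.
Start: joints at [-1.308, 0.689, -0.195, 1.565, 0.157, 0.902, -0.215], TCP at [0.142, 0.609, 0.247] pointing down, gripper open.
Joint ranges: [-3.01, 3.01], [-0.46, 2.08], [-1.47, 1.51], [0.13, 2.56], [-1, 4.14], [0.04, 2.09], [-2.66, 2.66]. Speed limits (rad/s): [2.57, 2.57, 3.14, 3.14, 3.14, 3.14, 3.14].

INTERFACE

Orientations are given as a unit quaternion [x, y, z, w].
In Python, from plant import r gives the robot as it stands.
- The arm moves only by the shell command python3 -m pendant 'ROWS' [FORCE]. ROWS is JSON, a list of rows, each a list of 3 entries, a list of its own where there are three numbers: the turn, a rotation vector about the tool's x, y, z in rad, then the shift along the tool's x, y, z in m, then the opening, from 0 (shut) to 1 (fully open). In form: [[[wx, wy, wz], [tx, ty, tz], claw], ...]. A call has 1 to 10 rows; each row is the pose to reach, as a shift and turn from the pose commanded when the call began, along the tool's axes at that moment; what a row does not reach only later rows make up. A row lasts 1/10 s, in which the tool goes at most 50 mm and 8.59 degrees, less where a joint would pass 70% of its speed; a pose out of reach is approached as far as the arm can. A call with a gripper value outside its range is refused whole. The fingers move at their own pace and stop on an object; FORCE is the grip in N (left out, the last holds). Time passes only in rows, so rows that repeat a pose let the fingers close. It gives the time, the measured TCP pose, the force and the opening at its end, in the units of the state.
- r.get_state(): the state, without advancing time (a new reading comes with each control period).
- r.snapshot(name): name is "side" or "top" or "wrist"; returns a dict with "image" (400x640x3 uint8, red, green, blue), "mtx" (3x3 intrinsics, pixels), "R" (3x3) and "t" (3): a world point X has camera coordinates R X + t; the wrist camera has in their place "T_tool_cam" (4x4, takes a point from camera to tool coordinates, whose origin is the TCP and whose axes are the tool frame's). Camera axes: x right, y down, z forward; pixel columns grow to the right and rows downward; lengths in m; the calibration is good to about 2 mm. A picture is of the moment at which its call begins: read the wrist's pose just before it. There is no depth.
- r.finish_job(): hands the job in, once; it reports no verdict.
The state is a dict: "clock": time; "q": joint angles; "qd": joint speeds; "joint_torque": joint torques, N m; "tool_pos": TCP position; "eef_rot": TCP orientation; "contact_force": force on the tool from outside, world axes, zero at the start; "moment": the same for the moment, N m; "opening": opening from 0.0 (shut) to 1.0 (fully open).
Only numpy, scipy, OpenCV 4.12 (cv2) and the standard library are available. Lean on these libraries where they do the work, as an engineer would, in place of code of your own. Each camera call takes 0.05 s, during which the arm holds its last target. There are 200 camera calls.

## Working session

There is one attempt and no reset: what is moved stays moved. The work goes in short steps, Python scripts to look and compute and a shell command to move; the robot and the scene stay as the last step left them, time stands still between calls to the robot, and variables do not carry over. Pictures are saved under pics/ and viewed, about 8 in all and at most 12, crops included, and the job is handed in when it is done.

```bash
mkdir -p pics; ls; python3 - <<'E'
from plant import r
import cv2,json
s=r.get_state(); print({k:s[k] for k in('clock','tool_pos','eef_rot','opening','contact_force')})
for n in("top","side"):
    d=r.snapshot(n); cv2.imwrite(f"pics/{n}0.png",d["image"][:,:,::-1]); print(n,d["mtx"],d["R"],d["t"])
E
```

```text
pics
{'clock': 0.0, 'tool_pos': array([0.14168896, 0.60809368, 0.24591483]), 'eef_rot': array([ 7.83172563e-01,  6.21803743e-01, -6.66483073e-04,  6.30960247e-04]), 'opening': 0.9996290086772054, 'contact_force': array([-0.52990448,  0.00740147, -0.43090812])}
top [[435.33846182   0.         320.19107739]
 [  0.         435.33846182 197.04100883]
 [  0.           0.           1.        ]] [[ 0.17219774 -0.98505564  0.00364917]
 [-0.96510458 -0.1694497  -0.19964956]
 [ 0.19728428  0.03085737 -0.97986057]] [-0.01260881  0.58791728  0.98583034]
side [[371.75165347   0.         320.10442007]
 [  0.         371.75165347 197.38219949]
 [  0.           0.           1.        ]] [[-0.98342754 -0.18045104 -0.01754147]
 [-0.1216893   0.7286987  -0.67393614]
 [ 0.13439492 -0.66063275 -0.73858133]] [0.59107086 0.08014912 1.05648685]
```

View pics/top0.png

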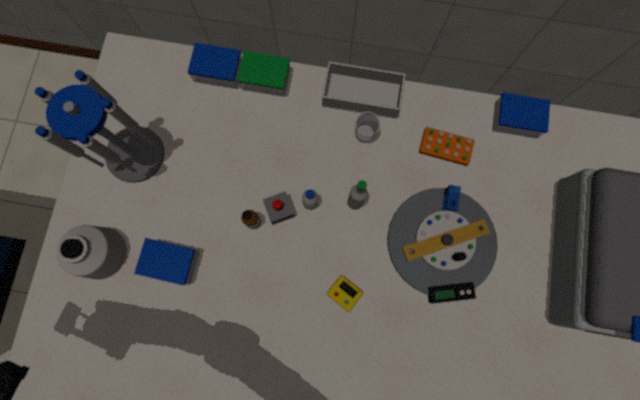

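View pics/side0.png

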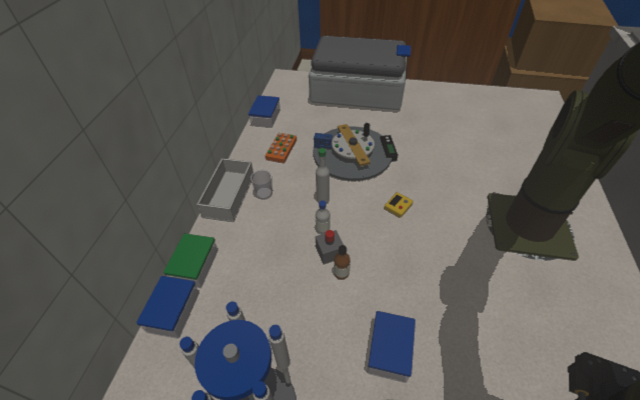

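The top view shows the carousel at about (442,240), the clevis at (453,198), lug ends at (489,229) and (406,252), the knob at (459,257) and the pin head at (278,204). The side view shows the same layout. Next I measure by masks.

```bash
cat > h.py <<'E'
import numpy as np,cv2
from plant import r
from scipy.spatial.transform import Rotation as Ro
def cam(d,s=None):
    if "R" in d: return d["mtx"],d["R"],d["t"]
    Rt=Ro.from_quat(s["eef_rot"]).as_matrix(); T=d["T_tool_cam"]
    Rw=Rt@T[:3,:3]; c=Rt@T[:3,3]+s["tool_pos"]; return d["mtx"],Rw.T,-Rw.T@c
def plane(c,uv,z):
    K,R,t=c; v=R.T@np.linalg.solve(K,np.array([uv[0],uv[1],1.])); o=-R.T@t
    return o+v*(z-o[2])/v[2]
def proj(c,X):
    K,R,t=c; p=K@(R@np.asarray(X)+t); return p[:2]/p[2]
def tri(c1,u1,c2,u2):
    P=[c[0]@np.c_[c[1],c[2]] for c in(c1,c2)]
    X=cv2.triangulatePoints(P[0],P[1],np.array(u1,float).reshape(2,1),np.array(u2,float).reshape(2,1))[:,0]; return X[:3]/X[3]
def blobs(img,lo,hi,roi=None,mn=15):
    m=cv2.inRange(cv2.cvtColor(img,cv2.COLOR_RGB2HSV),np.array(lo),np.array(hi))
    if roi: q=np.zeros_like(m); x0,y0,x1,y1=roi; q[y0:y1,x0:x1]=m[y0:y1,x0:x1]; m=q
    n,l,st,ce=cv2.connectedComponentsWithStats(m)
    return [(ce[i],st[i],(l==i).astype(np.uint8)) for i in sorted(range(1,n),key=lambda i:-st[i][4]) if st[i][4]>=mn]
def to_tool(s,dw): return Ro.from_quat(s["eef_rot"]).inv().apply(dw)
E
python3 - <<'E'
from h import *
np.set_printoptions(precision=4,suppress=True)
T=r.snapshot("top");S=r.snapshot("side");ct=cam(T);cs=cam(S)
it,is_=T["image"],S["image"]
for nm,lo,hi,rt,rs,z in [("red",(0,150,60),(8,255,255),(260,190,300,225),(310,220,345,250),.074),("brass",(12,90,60),(28,255,255),(390,210,500,270),(330,115,380,175),.05),("clevis",(100,120,40),(125,255,255),(435,175,470,215),(310,128,335,150),.064),("knob",(0,0,0),(180,255,45),(445,245,475,272),(358,118,374,138),.115)]:
    a=blobs(it,lo,hi,rt); b=blobs(is_,lo,hi,rs)
    for x in a: print(nm,"top",x[0],x[1],plane(ct,x[0],z))
    for x in b: print(nm,"side",x[0],x[1],plane(cs,x[0],z))
    if nm in("brass","clevis"):
        for A,c in((a,ct),(b,cs)):
            if A:
                k=cv2.convexHull(cv2.findContours(A[0][2],0,2)[0][0]); bx=cv2.boxPoints(cv2.minAreaRect(k)); print([plane(c,p,z)[:2] for p in bx])
    if a and b and nm=="red": print("tri",tri(ct,a[0][0],cs,b[0][0]))
big=cv2.resize(it[170:310,375:515],None,fx=4,fy=4,interpolation=2); sm=cv2.resize(is_[110:250,300:400],(400,560),interpolation=2)
cv2.imwrite("pics/c1.png",np.clip(np.hstack([big,sm[:, :240]])[:,:,::-1]*1.3,0,255))
print([ (n,proj(ct,[0,0,0])) for n in("o",)])
E
```

```text
red top [276.9167 203.7667] [272 200  10   9  60] [0.5447 0.1863 0.074 ]
red side [329.4318 233.4773] [326 230   8   7  44] [0.5428 0.1768 0.074 ]
tri [0.5423 0.1849 0.0852]
brass top [445.4756 239.706 ] [ 402  219   88   42 1211] [ 0.5327 -0.2219  0.05  ]
brass side [354.1238 145.4678] [338 124  32  42 404] [ 0.5246 -0.2119  0.05  ]
[array([ 0.4992, -0.1207]), array([ 0.6011, -0.3093]), array([ 0.567 , -0.3248]), array([ 0.4663, -0.1373])]
[array([ 0.5958, -0.3042]), array([ 0.5669, -0.3419]), array([ 0.4637, -0.1392]), array([ 0.4909, -0.1085])]
clevis top [451.6273 198.5485] [443 186  17  25 330] [ 0.631  -0.2212  0.064 ]
clevis side [322.4915 135.9661] [315 134  17   6  59] [ 0.6334 -0.2271  0.064 ]
[array([ 0.6022, -0.2026]), array([ 0.6611, -0.202 ]), array([ 0.6633, -0.2379]), array([ 0.6043, -0.238 ])]
[array([ 0.6574, -0.2158]), array([ 0.6602, -0.2408]), array([ 0.6059, -0.2387]), array([ 0.6038, -0.2139])]
knob top [458.4713 256.2414] [452 253  14   8  87] [ 0.4913 -0.2369  0.115 ]
knob side [366.0741 129.463 ] [364 124   5  12  54] [ 0.4904 -0.2179  0.115 ]
[('o', array([314.6231, 456.6628]))][ WARN:0@2.454] global loadsave.cpp:1063 imwrite_ Unsupported depth image for selected encoder is fallbacked to CV_8U.
```

View pics/c1.png

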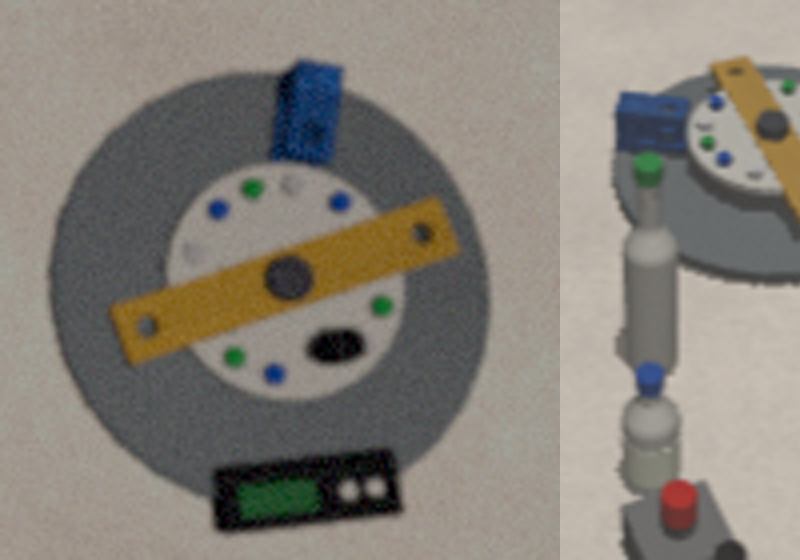

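The crop shows the lug holes at top-view pixels (481,228) and (412,251), the clevis hole at about (453.2,202.7), and the knob toward the panel. Lug_a is therefore the left lug, and lug_b only needs about 65° CCW to reach the clevis.

```bash
python3 - <<'E'
from h import *
np.set_printoptions(precision=4,suppress=True)
T=r.snapshot("top");ct=cam(T); s=r.get_state()
print("cam",-ct[1].T@ct[2])
b=plane(ct,(481,228),.05);a=plane(ct,(412,251.2),.05);c=plane(ct,(453.2,202.7),.064)
hub=(a+b)/2; print("a",a,"b",b,np.linalg.norm(a-b),"hub",hub,"c",c,np.linalg.norm((c-hub)[:2]))
hc=plane(ct,(375+289/4,170+277/4),.063);print("hubtop",hc)
ang=lambda v:np.arctan2(v[1],v[0])
print("ang a,b,c",ang(a-hub),ang(b-hub),ang(c-hub))
th=ang(a-hub); k=hub+.045*np.array([np.cos(th+np.pi/2),np.sin(th+np.pi/2),0]); print("knob pred",k, proj(ct,[k[0],k[1],.115]),proj(ct,[k[0],k[1],.07]))
# holder yaw
print("bottles a,b",[plane(ct,p,.0575)[:2] for p in((310,200),(250,219))])
g=T["image"][180:235,240:330]; 
print("tool axes",Ro.from_quat(s["eef_rot"]).as_matrix(), s["tool_pos"])
cv2.imwrite("pics/c2.png",cv2.resize(g,None,fx=7,fy=7,interpolation=2)[:,:,::-1])
E
```

```text
cam [0.3751 0.0568 1.0834]
a [ 0.492 -0.147  0.05 ] b [ 0.5752 -0.3024  0.05  ] 0.17633187762231328 hub [ 0.5336 -0.2247  0.05  ] c [ 0.6216 -0.2261  0.064 ] 0.08806331406627989
hubtop [ 0.5325 -0.2224  0.063 ]
ang a,b,c 2.0626366868571413 -1.0789559667326527 -0.01568255421069825
knob pred [ 0.4939 -0.246   0.05  ] [462.6574 255.7867] [456.3488 257.0983]
bottles a,b [array([0.5703, 0.1119]), array([0.5002, 0.2444])]
tool axes [[ 0.2267  0.974  -0.0001]
 [ 0.974  -0.2267 -0.0007]
 [-0.0007  0.0001 -1.    ]] [0.1417 0.6085 0.2464]
```

View pics/c2.png

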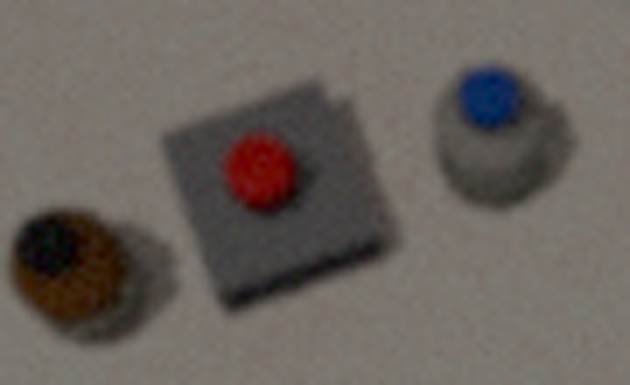

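Sizes agree: lug holes 176.3 mm apart (should be 176) and clevis hole radius 88.06 mm (should be 88). A CCW turn of 1.063 rad is needed. Moving now toward the knob, by way of the holder side.

```bash
cat >> h.py <<'E'
def go(xyz,yaw=None):
    """print shift/turn in current tool axes to reach xyz with tool x at yaw, pointing down"""
    s=r.get_state(); R0=Ro.from_quat(s["eef_rot"])
    w=np.zeros(3)
    if yaw is not None:
        x=np.array([np.cos(yaw),np.sin(yaw),0]); z=np.array([0,0,-1.]); R1=Ro.from_matrix(np.c_[x,np.cross(z,x),z]); w=(R0.inv()*R1).as_rotvec()
    print("at",s["tool_pos"].round(4),"turn",w.round(4),"shift",R0.inv().apply(np.array(xyz)-s["tool_pos"]).round(4))
E
python3 -m pendant '[[[0,0,0],[-0.13,0.141,-0.054],1],[[0,0,0],[-0.13,0.141,-0.054],1],[[0,0,0],[-0.13,0.141,-0.054],1],[[0,0,0],[-0.13,0.141,-0.054],1],[[0,0,0.15],[-0.328,0.393,-0.054],1],[[0,0,0.3],[-0.328,0.393,-0.054],1],[[0,0,0.45],[-0.328,0.393,-0.054],1],[[0,0,0.6],[-0.328,0.393,-0.054],1],[[0,0,0.75],[-0.328,0.393,-0.054],1],[[0,0,0.9],[-0.328,0.393,-0.054],1]]'
python3 -c "
from h import *
go((0.48,-0.2,0.26),0)"
```

```text
clock: 1.25
tool_pos: [0.4383, 0.2145, 0.301]
eef_rot: [0.976, 0.216, 0.0, -0.0]
contact_force: [0.9, 1.6, -0.6]
opening: 1.002
at [0.4383 0.2145 0.301 ] turn [-4.000e-04 -6.000e-04  4.361e-01] shift [-0.1373  0.3933  0.0408]
```

```bash
python3 -m pendant '[[[0,0,0.15],[-0.137,0.393,0.0],1],[[0,0,0.3],[-0.137,0.393,0.0],1],[[0,0,0.436],[-0.137,0.393,0.0],1],[[0,0,0.436],[-0.137,0.393,0.0],1],[[0,0,0.436],[-0.137,0.393,0.0],1],[[0,0,0.436],[-0.137,0.393,0.0],1],[[0,0,0.436],[-0.137,0.393,0.0],1],[[0,0,0.436],[-0.137,0.393,0.04],1],[[0,0,0.436],[-0.137,0.393,0.04],1],[[0,0,0.436],[-0.137,0.393,0.04],1]]'
python3 - <<'E'
from h import *
s=r.get_state(); W=r.snapshot("wrist"); c=cam(W,s); np.save("w1.npy",np.c_[c[0],c[1],c[2]])
print(s["tool_pos"],W["T_tool_cam"].round(3))
for n,X in dict(hub=(.5336,-.2247,.063),knobtop=(.4939,-.246,.115),clev=(.6216,-.2261,.064),b=(.5752,-.3024,.05)).items(): print(n,proj(c,X))
cv2.imwrite("pics/w1.png",W["image"][:,:,::-1])
E
```

```text
clock: 2.25
tool_pos: [0.48, -0.2016, 0.259]
eef_rot: [1.0, -0.0, -0.002, 0.001]
contact_force: [-0.6, 0.5, 0.3]
opening: 1.002
[ 0.47999072 -0.20160692  0.25902386] [[ 1.     0.    -0.002 -0.   ]
 [ 0.     0.957  0.289 -0.072]
 [ 0.002 -0.289  0.957 -0.137]
 [ 0.     0.     0.     1.   ]]
hub [374.0367548  195.30469834]
knobtop [335.71494162 235.66277183]
clev [463.70832622 196.99900939]
b [407.40606818 260.85990492]
```

View pics/w1.png

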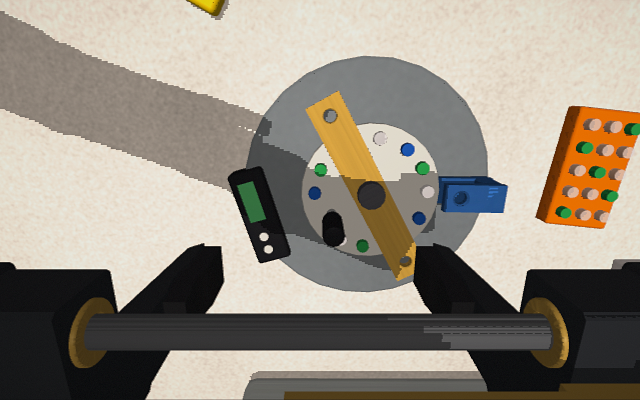

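The wrist view shows the hub at (371.5,195), the clevis hole at (461,198), the lug_b hole at (405.5,261) and the knob at about (333,230). That is within about 2.5 mm in x of the top-view estimate, so I shift x by −2 mm. Descending on the knob.

```bash
python3 -m pendant '[[[0,0,0],[0.012,0.0445,0.05],1],[[0,0,0],[0.012,0.0445,0.1],1],[[0,0,0],[0.012,0.0445,0.14],1],[[0,0,0],[0.012,0.0445,0.176],1],[[0,0,0],[0.012,0.0445,0.176],1],[[0,0,0],[0.012,0.0445,0.176],0.15],[[0,0,0],[0.012,0.0445,0.176],0.15],[[0,0,0],[0.012,0.0445,0.176],0.15],[[0,0,0],[0.012,0.0445,0.176],0.15],[[0,0,0],[0.012,0.0445,0.176],0.15]]' 12
python3 -m pendant '[[[0,0,0],[0,0,0],0],[[0,0,0],[0,0,0],0],[[0,0,0],[0,0,0],0],[[0,0,0],[0,0,0],0],[[0,0,0],[0,0,0],0]]' 12
python3 - <<'E'
from h import *
T=r.snapshot("top");W=r.snapshot("wrist"); s=r.get_state();c=cam(W,s)
print(proj(c,(.5316,-.2247,.063)),proj(c,(.6196,-.2261,.064)))
cv2.imwrite("pics/w2.png",np.hstack([cv2.resize(T["image"][160:300,375:515],(400,400)),cv2.resize(W["image"],(400,250))[:,:] if 0 else cv2.resize(W["image"][:,120:520],(400,400))])[:,:,::-1])
E
```

```text
clock: 3.3
tool_pos: [0.4944, -0.2423, 0.0858]
eef_rot: [1.0, 0.003, 0.001, 0.0]
contact_force: [-0.5, 0.1, 0.6]
opening: 0.569
clock: 3.8
tool_pos: [0.493, -0.2421, 0.0846]
eef_rot: [1.0, 0.003, -0.001, -0.0]
contact_force: [-2.1, -0.8, 0.9]
opening: 0.222
[400.28976781 214.95403836] [585.79890085 219.57046073]
```

View pics/w2.png

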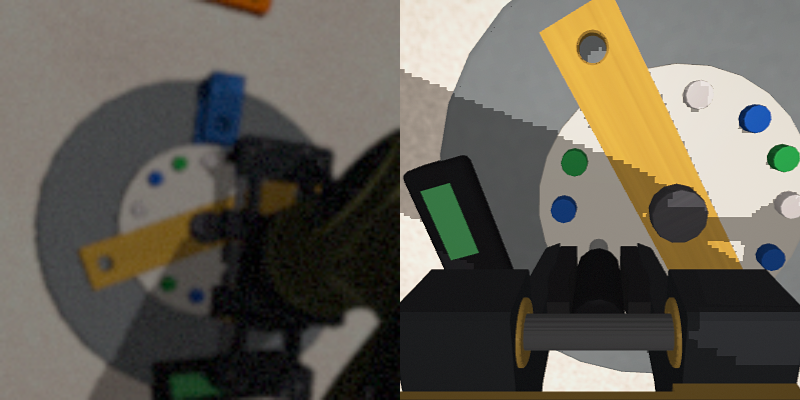

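The knob is gripped: the opening reads 19.5 mm for a 20 mm knob, and the hub sits at about (399,213) in the wrist frame, where predicted. Now I turn CCW along the arc.

```bash
python3 -m pendant '[[[0,0,0],[0.0025,0.0041,0],0],[[0,0,0],[0.0054,0.0079,0],0],[[0,0,0],[0.0087,0.0114,0],0],[[0,0,0],[0.0123,0.0145,0],0],[[0,0,0],[0.0162,0.0172,0],0],[[0,0,0],[0.0204,0.0195,0],0],[[0,0,0],[0.0248,0.0213,0],0],[[0,0,0],[0.0294,0.0226,0],0],[[0,0,0],[0.0341,0.0234,0],0],[[0,0,0],[0.039,0.0238,0],0]]'
python3 -m pendant '[[[0,0,0],[0,0,0],0],[[0,0,0],[0,0,0],0],[[0,0,0],[0,0,0],0],[[0,0,0],[0,0,0],0],[[0,0,0],[0,0,0],0]]'
python3 - <<'E'
from h import *
s=r.get_state();W=r.snapshot("wrist"); c=cam(W,s); cv2.imwrite("pics/w3raw.png",W["image"][:,:,::-1])
T=r.snapshot("top"); cv2.imwrite("pics/t3raw.png",T["image"][:,:,::-1])
print(proj(c,(.5316,-.2247,.063)),proj(c,(.6196,-.2261,.064)))
cv2.imwrite("pics/w3.png",np.vstack([W["image"][:300],np.hstack([cv2.resize(T["image"][160:300,375:515],(300,300)),np.zeros((300,340,3),np.uint8)])])[:,:,::-1])
E
```

```text
clock: 4.9
tool_pos: [0.5334, -0.2653, 0.0846]
eef_rot: [1.0, 0.003, -0.0, -0.0]
contact_force: [-1.3, 1.3, 0.8]
opening: 0.223
clock: 5.4
tool_pos: [0.5331, -0.2654, 0.0847]
eef_rot: [1.0, 0.003, 0.0, -0.0]
contact_force: [2.1, 1.0, -2.6]
opening: 0.224
[316.38129341 166.45149979] [508.91731892 171.08539608]
```

View pics/w3.png

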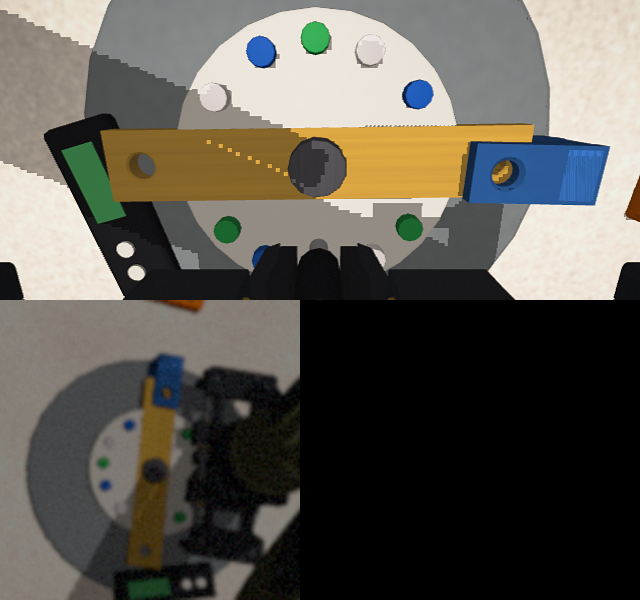

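The wrist view shows the lug under the clevis: lug_a hole at (141,165), hub (317,167), clevis hole (505,172), brass visible through it. I compute the residual angle.

```bash
python3 - <<'E'
from h import *
np.set_printoptions(precision=4,suppress=True)
s=r.get_state();W=r.snapshot("wrist");c=cam(W,s);im=W["image"]
hsv=cv2.cvtColor(im,cv2.COLOR_RGB2HSV)
# bar edges by column
def edges(x0,x1,lo,hi,z):
    m=cv2.inRange(hsv,np.array(lo),np.array(hi)); t=[];b=[]
    for x in range(x0,x1,2):
        y=np.nonzero(m[100:230,x])[0]+100
        if len(y): t.append(plane(c,(x,y.min()-.5),z)[:2]); b.append(plane(c,(x,y.max()+.5),z)[:2])
    ft,fb=[cv2.fitLine(np.array(q,np.float32),cv2.DIST_HUBER,0,.01,.01).ravel() for q in(t,b)]
    for q in (ft,fb): q[:2]*=np.sign(q[0])
    return ft,fb
B=edges(120,455,(12,90,30),(28,255,255),.05); C=edges(478,590,(100,120,40),(125,255,255),.064)
for n,(a,b) in(("bar",B),("clevis",C)):
    d=a[:2]+b[:2];d/=np.linalg.norm(d); nn=np.array([-d[1],d[0]]); print(n,"ang",[np.arctan2(q[1],q[0]) for q in(a,b)],"width",(a[2:]-b[2:])@nn,"offset(mid.n)",(a[2:]+b[2:])@nn/2)
hub=plane(c,(317,167),.063);a=plane(c,(141.5,165),.05);h=plane(c,(505,172),.064);print("hub",hub,"a",a,"h",h, np.linalg.norm((hub-a)[:2]),np.linalg.norm((h-hub)[:2]))
an=lambda v:np.arctan2(v[1],v[0]); print("lug_b ang",an(hub-a),"clev",an(h-hub))
b2=2*hub-a; print("b px",proj(c,(b2[0],b2[1],.05)))
cv2.imwrite("pics/w4.png",cv2.resize(im[120:220,440:620],None,fx=4,fy=4,interpolation=2)[:,:,::-1])
E
```

```text
bar ang [np.float32(0.014529895), np.float32(0.017868405)] width 0.03595689 offset(mid.n) -0.23464054
clevis ang [np.float32(0.007868098), np.float32(-0.015136631)] width 0.028930135 offset(mid.n) -0.22475359
hub [ 0.5318 -0.2249  0.063 ] a [ 0.4447 -0.2271  0.05  ] h [ 0.6178 -0.2265  0.064 ] 0.08713168673414835 0.08601114129301489
lug_b ang 0.024553675833229 clev -0.01838370349571692
b px [494.016  158.6184]
```

View pics/w4.png

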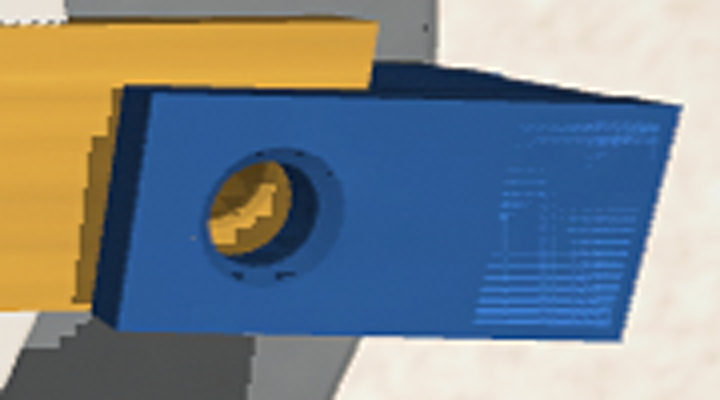

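The chamfer ring centre in the crop is about (276,217), which is pixel (509,174). The bar angle is +0.016 and the clevis −0.016 to −0.029. I correct CW by 0.031 rad, which is 1.4 mm at the knob.

```bash
python3 -m pendant '[[[0,0,0],[-0.0014,0,0],0],[[0,0,0],[-0.0014,0,0],0],[[0,0,0],[-0.0014,0,0],0],[[0,0,0],[-0.0014,0,0],0],[[0,0,0],[-0.0014,0,0],0]]'
cat > m.py <<'E'
from h import *
import sys
np.set_printoptions(precision=4,suppress=True)
s=r.get_state();W=r.snapshot("wrist");c=cam(W,s);im=W["image"];hsv=cv2.cvtColor(im,cv2.COLOR_RGB2HSV)
m=cv2.inRange(hsv,np.array((12,90,30)),np.array((28,255,255))); t=[];b=[]
for x in range(120,455,2):
    y=np.nonzero(m[100:230,x])[0]+100
    t.append(plane(c,(x,y.min()-.5),.05)[:2]); b.append(plane(c,(x,y.max()+.5),.05)[:2])
f=[cv2.fitLine(np.array(q,np.float32),cv2.DIST_HUBER,0,.01,.01).ravel() for q in(t,b)]
f=[(q[1]/q[0],q[3]-q[1]/q[0]*q[2]) for q in f]; k=(f[0][0]+f[1][0])/2; q0=(f[0][1]+f[1][1])/2
print(s["tool_pos"],"bar slope",k,"y at .5316:",k*.5316+q0,"y at .6196:",k*.6196+q0,"width",f[0][1]+f[0][0]*.53-f[1][1]-f[1][0]*.53)
# clevis jaw top: its long edges at z=.064, columns well inside
g=cv2.inRange(hsv,np.array((100,120,100)),np.array((125,255,255)));t=[];b=[]
for x in range(485,590,2):
    y=np.nonzero(g[120:230,x])[0]+120
    t.append(plane(c,(x,y.min()-.5),.064)[:2]);b.append(plane(c,(x,y.max()+.5),.064)[:2])
t,b=np.array(t),np.array(b); print("clevis width",np.median(t[:,1]-b[:,1]),"mid y at x=.6196",np.polyval(np.polyfit((t[:,0]+b[:,0])/2,(t[:,1]+b[:,1])/2,1),.6196))
cv2.imwrite("pics/w5.png",cv2.resize(im[120:220,440:620],None,fx=4,fy=4,interpolation=2)[:,:,::-1])
E
python3 m.py
```

```text
clock: 6.05
tool_pos: [0.5313, -0.2654, 0.0846]
eef_rot: [1.0, 0.003, -0.0, -0.0]
contact_force: [0.5, 2.7, -2.3]
opening: 0.218
[ 0.5313 -0.2654  0.0846] bar slope -0.024220023 y at .5316: -0.22603777 y at .6196: -0.22816913 width 0.03595977
clevis width 0.02758985389411528 mid y at x=.6196 -0.22737625680046059
```

View pics/w5.png

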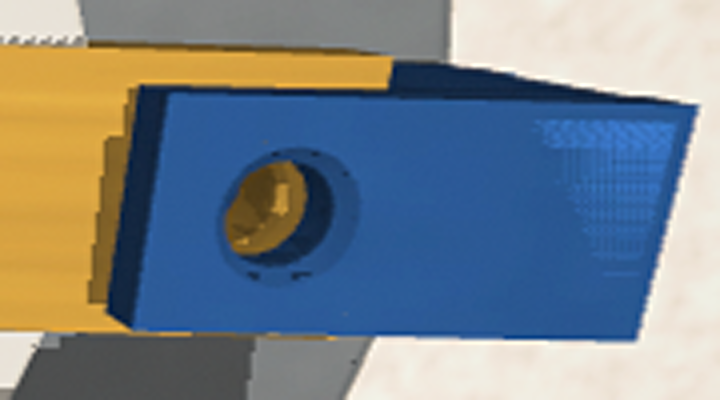

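The lug centreline at the hole now lies 0.8 mm from the clevis hole, within the 4 mm tolerance, and it is still. I let go, rise and head to the pin.

```bash
python3 -m pendant '[[[0,0,0],[0,0,0],0.4],[[0,0,0],[0,0,0],0.5],[[0,0,0],[0,0,0],0.7],[[0,0,0],[0,0,-0.04],0.7],[[0,0,0],[0,0,-0.08],1],[[0,0,0],[0,0,-0.13],1],[[0,0,0],[0,0,-0.18],1],[[0,0,0],[0,0,-0.19],1],[[0,0,0],[0,0,-0.19],1],[[0,0,0],[0,0,-0.19],1]]'
python3 - <<'E'
from h import *
np.set_printoptions(precision=4,suppress=True)
s=r.get_state();W=r.snapshot("wrist");c=cam(W,s); print(s["q"])
cv2.imwrite("pics/w6.png",cv2.resize(W["image"][100:300,220:540],None,fx=2.4,fy=2.4,interpolation=2)[:,:,::-1])
cv2.imwrite("pics/w6raw.png",W["image"][:,:,::-1]); np.save("w6.npy",np.c_[c[0],c[1],c[2]])
for n,X in dict(hub=(.5316,-.2247,.063),clev=(.6196,-.2274,.064)).items(): print(n,proj(c,X))
go((.47,.185,.275),.486)
E
```

```text
clock: 7.1
tool_pos: [0.5307, -0.2654, 0.2734]
eef_rot: [1.0, 0.003, -0.001, -0.0]
contact_force: [0.5, 0.7, -0.5]
opening: 1.001
[ 0.2969  0.6183  0.1545  1.6418 -0.1148  0.8926  0.5013]
hub [320.6282 128.6529]
clev [411.0673 132.1153]
at [ 0.5304 -0.2652  0.2728] turn [-0.0023  0.003  -0.48  ] shift [-0.0577 -0.4505 -0.0013]
```

View pics/w6.png

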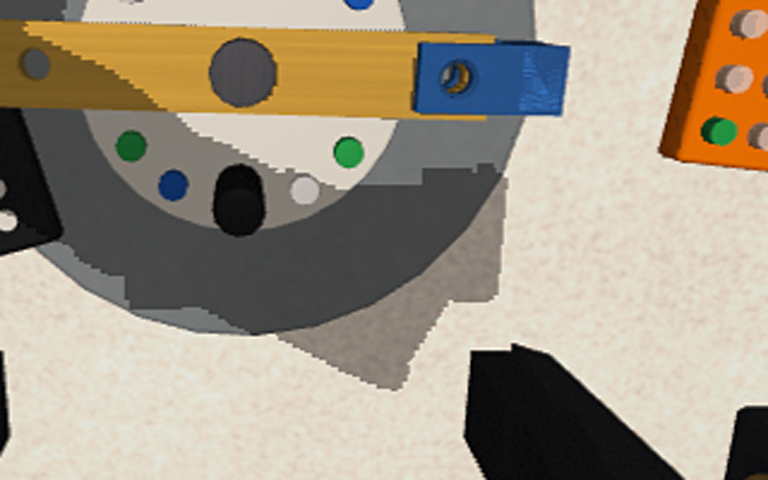

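Alignment held after release: clevis hole at crop (457,76), pixel (410.4,131.7), against a prediction of (411.1,132.1). Next, the pin.

```bash
python3 -m pendant '[[[0,0,-0.1],[-0.058,-0.45,0],1],[[0,0,-0.2],[-0.058,-0.45,0],1],[[0,0,-0.3],[-0.058,-0.45,0],1],[[0,0,-0.4],[-0.058,-0.45,0],1],[[0,0,-0.48],[-0.058,-0.45,0],1],[[0,0,-0.48],[-0.058,-0.45,0],1],[[0,0,-0.48],[-0.058,-0.45,0],1],[[0,0,-0.48],[-0.058,-0.45,0],1],[[0,0,-0.48],[-0.058,-0.45,0],1],[[0,0,-0.48],[-0.058,-0.45,0],1]]'
python3 -m pendant '[[[0,0,0],[0,0,0],1],[[0,0,0],[0,0,0],1]]'
python3 - <<'E'
from h import *
np.set_printoptions(precision=4,suppress=True)
s=r.get_state();W=r.snapshot("wrist");c=cam(W,s); print(s["tool_pos"],s["q"])
cv2.imwrite("pics/w7.png",W["image"][:,:,::-1])
for x in blobs(W["image"],(0,150,60),(8,255,255))[:2]:
    p=plane(c,x[0],.076); print(x[0],x[1],p)
print(proj(c,(.5437,.1855,.074)))
go((p[0],p[1],.2),.486)
E
```

```text
clock: 8.15
tool_pos: [0.468, 0.1921, 0.2727]
eef_rot: [0.969, 0.247, -0.002, -0.002]
contact_force: [0.3, 0.8, -0.6]
opening: 1.002
clock: 8.35
tool_pos: [0.4705, 0.1821, 0.2735]
eef_rot: [0.971, 0.24, -0.001, 0.001]
contact_force: [-0.8, -0.2, -0.1]
opening: 0.999
[0.4705 0.1821 0.2735] [-0.4902  0.495   0.0445  1.8946 -0.0293  0.7557  0.0547]
[384.1589 203.8143] [372 190  26  28 560] [0.5412 0.1836 0.076 ]
[174.0727 245.8909] [170 242   9   9  55] [0.372  0.0425 0.076 ]
[386.9505 202.733 ]
at [0.4708 0.1817 0.2739] turn [ 0.001   0.0024 -0.003 ] shift [-0.152   0.0772  0.0743]
```

View pics/w7.png

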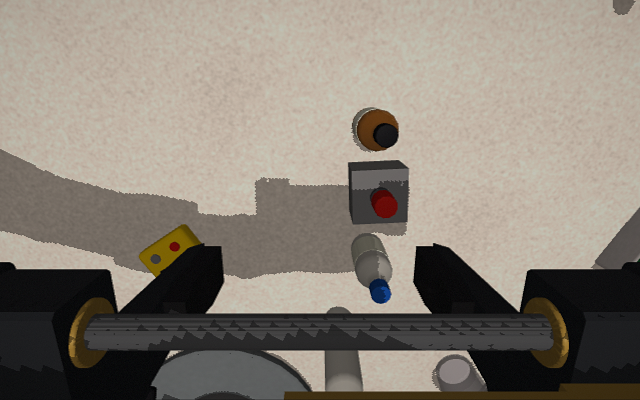

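The pin head is at (384,204), which ray-casts to (0.541,0.184), about 2 mm from the top view, matching the earlier offset. The bottles lie along tool y and the fingers open along x, so the sides are free. Lateral move first, then down and grip.

```bash
python3 -m pendant '[[[0,0,0],[0.0636,0.0309,0.03],1],[[0,0,0],[0.0636,0.0309,0.06],1],[[0,0,0],[0.0636,0.0309,0.09],1],[[0,0,0],[0.0636,0.0309,0.09],1],[[0,0,0],[0.0636,0.0309,0.09],1]]' 
python3 - <<'E'
from h import *
s=r.get_state();W=r.snapshot("wrist");c=cam(W,s)
x=blobs(W["image"],(0,150,60),(8,255,255))[0];p=plane(c,x[0],.077);print(x[0],x[1],p)
go((p[0],p[1],.066),.486)
E
```

```text
clock: 8.9
tool_pos: [0.5414, 0.1847, 0.1848]
eef_rot: [0.971, 0.239, -0.001, 0.0]
contact_force: [-0.3, -0.2, -0.6]
opening: 1.003
[320.24346076 199.95472837] [304 181  33  38 994] [0.54136272 0.18388983 0.077     ]
at [0.542  0.1854 0.1858] turn [ 0.0003 -0.001  -0.0016] shift [-0.0014  0.001   0.1198]
```

```bash
python3 -m pendant '[[[0,0,0],[-0.0008,0.001,0.05],1],[[0,0,0],[-0.0008,0.001,0.09],1],[[0,0,0],[-0.0008,0.001,0.12],1],[[0,0,0],[-0.0008,0.001,0.12],1],[[0,0,0],[-0.0008,0.001,0.12],0.6],[[0,0,0],[-0.0008,0.001,0.12],0.4],[[0,0,0],[-0.0008,0.001,0.12],0.2],[[0,0,0],[-0.0008,0.001,0.12],0.1],[[0,0,0],[-0.0008,0.001,0.12],0.1],[[0,0,0],[-0.0008,0.001,0.12],0.1]]' 30
python3 -m pendant '[[[0,0,0],[0,0,0],0],[[0,0,0],[0,0,0],0],[[0,0,0],[0,0,0],0],[[0,0,0],[0,0,0],0],[[0,0,0],[0,0,0],0]]' 30
```

```text
clock: 9.95
tool_pos: [0.5414, 0.1852, 0.0651]
eef_rot: [0.971, 0.241, 0.0, -0.0]
contact_force: [-0.4, 0.0, 0.8]
opening: 0.478
clock: 10.45
tool_pos: [0.5415, 0.1852, 0.0647]
eef_rot: [0.971, 0.241, 0.0, -0.0]
contact_force: [0.6, 0.6, -0.4]
opening: 0.257
```

```bash
python3 -m pendant '[[[0,0,0],[0,0,0],0],[[0,0,0],[0,0,-0.02],0],[[0,0,0],[0,0,-0.04],0],[[0,0,0],[0,0,-0.08],0],[[0,0,0],[0,0,-0.12],0],[[0,0,0],[0,0,-0.16],0],[[0,0,0],[0,0,-0.19],0],[[0,0,0],[0,0,-0.19],0],[[0,0,0],[0,0,-0.19],0],[[0,0,0],[0,0,-0.19],0]]' 30
python3 - <<'E'
from h import *
W=r.snapshot("wrist"); S=r.snapshot("side")
a=W["image"]; b=cv2.resize(S["image"][130:270,270:400],(372,400),interpolation=2)
cv2.imwrite("pics/w8.png",np.hstack([a[:,120:520],b])[:,:,::-1])
go((.45,.0,.28),0)
E
```

```text
clock: 11.45
tool_pos: [0.54, 0.1846, 0.253]
eef_rot: [0.971, 0.241, -0.002, 0.0]
contact_force: [0.2, 0.1, -1.7]
opening: 0.261
at [0.5402 0.1847 0.253 ] turn [0.0005 0.0037 0.4861] shift [-0.1662  0.1211 -0.0265]
```

View pics/w8.png

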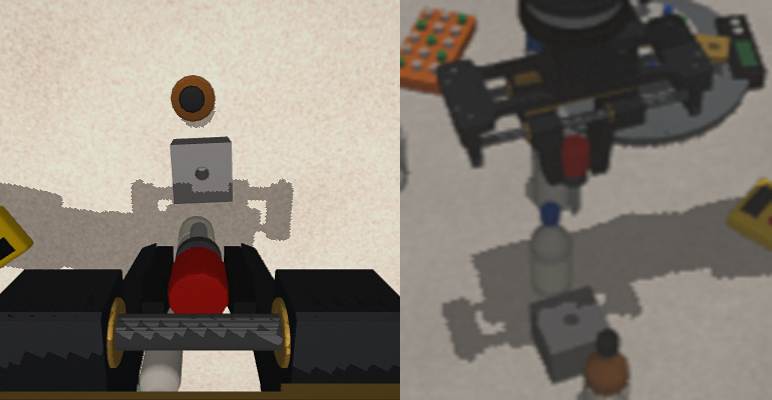

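The pin is held upright in the jaws and the holder is empty; bottles undisturbed. That was my 12th picture, so from here I check by numbers only. I carry the pin around the wash bottle to above the clevis.

```bash
python3 -m pendant '[[[0,0,0.08],[-0.166,0.121,-0.04],0],[[0,0,0.16],[-0.166,0.121,-0.04],0],[[0,0,0.24],[-0.166,0.121,-0.04],0],[[0,0,0.32],[-0.166,0.121,-0.04],0],[[0,0,0.4],[-0.166,0.121,-0.04],0],[[0,0,0.486],[-0.122,0.401,-0.04],0],[[0,0,0.486],[-0.122,0.401,-0.04],0],[[0,0,0.486],[-0.122,0.401,-0.04],0],[[0,0,0.486],[-0.122,0.401,-0.04],0],[[0,0,0.486],[-0.122,0.401,-0.04],0]]' 30
python3 -m pendant '[[[0,0,0],[0,0,0],0],[[0,0,0],[0,0,0],0]]' 30
python3 -c "
from h import *
go((.6193,-.2272,.155),0)"
```

```text
clock: 12.55
tool_pos: [0.6011, -0.2012, 0.2932]
eef_rot: [1.0, 0.0, -0.001, -0.001]
contact_force: [1.0, 0.4, -0.5]
opening: 0.26
clock: 12.75
tool_pos: [0.6001, -0.2006, 0.2927]
eef_rot: [1.0, -0.001, -0.002, -0.0]
contact_force: [-0.6, 1.2, -1.3]
opening: 0.263
at [ 0.6001 -0.2006  0.2927] turn [-0.0007  0.0031 -0.002 ] shift [0.0197 0.0267 0.1376]
```

```bash
python3 -m pendant '[[[0,0.003,0],[0.0197,0.0267,0.03],0],[[0,0.003,0],[0.0197,0.0267,0.07],0],[[0,0.003,0],[0.0197,0.0267,0.11],0],[[0,0.003,0],[0.0197,0.0267,0.1376],0],[[0,0.003,0],[0.0197,0.0267,0.1376],0],[[0,0.003,0],[0.0197,0.0267,0.1376],0],[[0,0.003,0],[0.0197,0.0267,0.1376],0]]' 30
python3 - <<'E'
from h import *
np.set_printoptions(precision=4,suppress=True)
s=r.get_state();W=r.snapshot("wrist");c=cam(W,s);im=W["image"]; hsv=cv2.cvtColor(im,cv2.COLOR_RGB2HSV)
Rt=Ro.from_quat(s["eef_rot"]); P=lambda z:s["tool_pos"]+Rt.apply([0,0,z])
for n,z in(("tip",.0567),("taper",.0507),("collar",.0147),("head",-.009)): print(n,P(z),proj(c,P(z)))
x=blobs(im,(0,150,60),(8,255,255))[0]; print("red",x[0],x[1])
print("hole pred",proj(c,(.6193,-.2272,.064)))
# blue jaw mask: fill and hole contour
b=blobs(im,(100,100,30),(125,255,255),(280,60,640,260))[0]; print("blue",b[1])
u0,v0=proj(c,P(.0567)).astype(int)
np.set_printoptions(linewidth=250)
for v in range(v0-60,v0+24,4): print(v,''.join('B' if 98<h<128 and S>100 and V>60 else 'b' if 98<h<128 and S>90 else 'Y' if 10<h<30 and S>90 else 'R' if (h<9 and S>140) else 'w' if V>150 else 'g' if V>60 else '.' for h,S,V in hsv[v,u0-40:u0+70]))
print("cols from",u0-40)
go((.6193,-.2272,.155),0)
E
```

```text
clock: 13.45
tool_pos: [0.6216, -0.2262, 0.1592]
eef_rot: [1.0, 0.0, 0.003, 0.0]
contact_force: [-0.7, -0.0, -1.4]
opening: 0.263
tip [ 0.622  -0.2262  0.1025] [319.0991 222.9867]
taper [ 0.6219 -0.2262  0.1085] [319.1042 226.6654]
collar [ 0.6217 -0.2262  0.1445] [319.1427 254.087 ]
head [ 0.6216 -0.2262  0.1682] [319.1781 279.344 ]
red [317.9766 282.7019] [ 288  247   61   67 3459]
hole pred [314.8878 204.8095]
blue [ 293  174   87   51 3640]
162 wwwwwgggggggggggggggggggggggggggggggggggggggggggggggggggggggggggggggggggggggggggggggggggggggwwwwwwwwwwwwwwwwww
166 wwwwwwwgggggggggggggggggggggggggggggggggggggggggggggggggggggggggggggggggggggggggggggggggggggwwwwwwwwwwwwwwwwww
170 wwwwwwwwgggggggggggggggggggggggggggggggggggggggggggggggggggggggggggggggggggggggggggggggggggggwwwwwwwwwwwwwwwww
174 wwwwwwwwwwgYYYYYYYYYYYYYYYYYYYYYYYYYYYYYYYYYYYYYYYYYYYYYYYYYgggggggggBBBBBBBBBBBBBBBBBBBBBbggwwwwwwwwwwwwwwwww
178 YYYYYYYYYYYYYYYYYYYYYYYYYYYYYYYYYYYYYYYYYYYYYYYYYYYYYYYYYYYYYBBBBBBBBBBBBBBBBBBBBBBBBBBBBBBBBBgwwwwwwwwwwwwwww
182 YYYYYYYYYYYYYYYYYYYYYYYYYYYYYYYYYYYYYYYYYYYYYYYYYYYYYYYYYYYYYBBBBBBBBbBB
[... 1169 characters left out ...]
BBBBBBBgwwwwwwwwwww
226 ggggggggggggggggggggggggggggggggggggggggggggggggggggggggggggggggggggggggggggggggggggggwwwwwwwwwwwwwwwwwwwwwwww
230 gggggggggggggggggggggggggggggggggggggggggggggggggggggggggggggggggggggggggggggggggggggwwwwwwwwwwwwwwwwwwwwwwwww
234 ggggggggggggggggggggggggggggggggggggggggggggggggggggggggggggggggggggggggggggggggggggwwwwwwwwwwwwwwwwwwwwwwwwww
238 ggggggggggggggggggggggggggggg.....................ggggggggggggggggggggggggggggggggwwwwwwwwwwwwwwwwwwwwwwwwwwww
242 ggggggggggggggggggggggg.................................ggggggggggggggggggggggggwwwwwwwwwwwwwwwwwwwwwwwwwwwwww
cols from 279
at [ 0.6217 -0.2265  0.1594] turn [ 0.0011 -0.0067  0.0005] shift [-0.0024  0.0007  0.0044]
```

Numeric check: the hole is seen at (315.5,204.5), predicted (314.9,204.8). The pin tip is at (318.3,222), predicted (319.1,223), so the pin is straight in the grip. Correcting by −1.8 mm in x and 0.6 mm in y while lowering to just above the hole.

```bash
python3 -m pendant '[[[0,-0.0067,0],[-0.0018,0.0006,0.01],0],[[0,-0.0067,0],[-0.0018,0.0006,0.02],0],[[0,-0.0067,0],[-0.0018,0.0006,0.03],0],[[0,-0.0067,0],[-0.0018,0.0006,0.03],0],[[0,-0.0067,0],[-0.0018,0.0006,0.03],0],[[0,-0.0067,0],[-0.0018,0.0006,0.03],0]]' 30
cat > l.py <<'E'
from h import *
s=r.get_state();W=r.snapshot("wrist");c=cam(W,s);hsv=cv2.cvtColor(W["image"],cv2.COLOR_RGB2HSV)
Rt=Ro.from_quat(s["eef_rot"]); P=s["tool_pos"]+Rt.apply([0,0,.0567]); u=proj(c,P); print("tip",P,u,"hole",proj(c,(.6196,-.2270,.064)))
u0,v0=u.astype(int)
for v in range(v0-30,v0+24,3): print(v,''.join('B' if 98<h<128 and S>90 else 'Y' if 10<h<30 and S>90 else 'w' if V>150 else 'g' if V>60 else '.' for h,S,V in hsv[v,u0-40:u0+40]))
go((.6196,-.2270,.0787),0)
E
python3 l.py
```

```text
clock: 14.1
tool_pos: [0.6189, -0.2271, 0.1272]
eef_rot: [1.0, -0.0, -0.002, 0.0]
contact_force: [-0.2, -0.5, -0.9]
opening: 0.259
tip [ 0.61871834 -0.22714865  0.07051634] [319.07883764 222.98549957] hole [320.56668514 218.98528026]
192 YYYYYYYYYYYYYYYYYYYYYYYYYYYYYYYYYYYYYYYYYYYYYYYYYYYYYYYYYYYYYYYYYYYYYYBBBBBBBBBB
195 YYYYYYYYYYYYYYYYYBBBBBBBBBBBBBBBBBBBBBBBBBBBBBBBBBBBBBBBBBBBBBBBBBBBBBBBBBBBBBBB
198 YYYYYYYYYYYYYYYYBBBBBBBBBBBBBBBBBBBBBBBBBBBBBBBBBBBBBBBBBBBBBBBBBBBBBBBBBBBBBBBB
201 YYYYYYYYYYYYYYYYBBBBBBBBBBBBBBBBBBBBBBBBBBBBBBBBBBBBBBBBBBBBBBBBBBBBBBBBBBBBBBBB
204 YYYYYYYYYYYYYYYYBBBBBBBBBBBBBBBBBBBBBBBBBBBBBBBBBBBBBBBBBBBBBBBBBBBBBBBBBBBBBBBB
207 YYYYYYYYYYYYYYYYBBBBBBBBBBBBBBBBBBBBBBBBBBBBBBBBBBBBBBBBBBBBBBBBBBBBBBBBBBBBBBBB
210 YYYYYYYYYYYYYYYYBBBBBBBBBBBBBBBBBBBBBBBBgggggBBBBBBBBBBBBBBBBBBBBBBBBBBBBBBBBBBB
213 YYYYYYYYYYYYYYYYBBBBBBBBBBBBBBBBBggBBBBBBBBBBBBBBBgBBBBBBBBBBBBBBBBBBBBBBBBBBBBB
216 YYYYYYYYYYYYYYYYBBBBBBBBBBBBBBBBgYYYYgBBBBBBBBggYYYYBBBBBBBBBBBBBBBBBBBBBBBBBBBB
219 YYYYYYYYYYYYYYYYBBBBBBBBBBBBBBBBBYYYYYYYYYYYYYYYYYYgBBBBBBBBBBBBBBBBBBBBBBBBBBBB
222 YYYYYYYYYYYYYYYYBBBBBBBBBBBBBBBBBBBYYggggggYYYYYYgBBBBBBBBBBBBBBBBBBBBBBBBBBBBBB
225 YYYYYYYYYYYYYYYYBBBBBBBBBBBBBBBBBggggggggggggggBBBBBBBBBBBBBBBBBBBBBBBBBBBBBBBBB
228 YYYYYYYYYYYYYYYYBBBBBBBBBBBBBBBBggggggggggggggggBBBBBBBBBBBBBBBBBBBBBBBBBBBBBBBB
231 YYYYYYYYYYYYYYYYBBBBBBBBBBBBBBBgggggggggggggggggBBBBBBBBBBBBBBBBBBBBBBBBBBBBBBBB
234 YYYYYYYYYYYYYYYYBBBBBBBBBBBBBBBggggggggggggggggggBBBBBBBBBBBBBBBBBBBBBBBBBBBBBBB
237 YYYYYYYYYYYYYYYYBBBBBBBBBBBBBBBg...............ggBBBBBBBBBBBBBBBBBBBBBBBBBBBBBBB
240 ggggggggggggggggBBBBBBBBBBB..........................BBBBBBBBBBBBBBBBBBBBBBBBBBB
243 gggggggggggggggggggggg...................................ggggggggggggggggggggggg
at [ 0.619  -0.2272  0.1274] turn [ 0.0002  0.003  -0.0001] shift [ 0.0007 -0.0002  0.0487]
```

Tip is about 1 mm to −x of the hole centre and the y matches. Inserting with that correction, slowly, watching force.

```bash
python3 -m pendant '[[[0,0.003,0],[0.0008,0,0],0],[[0,0.003,0],[0.0008,0,0.003],0],[[0,0.003,0],[0.0008,0,0.006],0],[[0,0.003,0],[0.0008,0,0.009],0],[[0,0.003,0],[0.0008,0,0.012],0],[[0,0.003,0],[0.0008,0,0.015],0],[[0,0.003,0],[0.0008,0,0.018],0],[[0,0.003,0],[0.0008,0,0.018],0],[[0,0.003,0],[0.0008,0,0.018],0]]' 30
```

```text
clock: 15.05
tool_pos: [0.6194, -0.2269, 0.109]
eef_rot: [1.0, 0.0, -0.0, -0.0]
contact_force: [0.1, 0.3, -0.7]
opening: 0.26
```

```bash
python3 -m pendant '[[[0,0,0],[0,0,0.003],0],[[0,0,0],[0,0,0.006],0],[[0,0,0],[0,0,0.009],0],[[0,0,0],[0,0,0.012],0],[[0,0,0],[0,0,0.015],0],[[0,0,0],[0,0,0.018],0],[[0,0,0],[0,0,0.018],0]]' 30
```

```text
clock: 15.75
tool_pos: [0.6193, -0.2268, 0.0905]
eef_rot: [1.0, 0.0, -0.001, -0.0]
contact_force: [0.1, 0.6, -1.4]
opening: 0.259
```

```bash
python3 -m pendant '[[[0,0,0],[0,0,0.003],0],[[0,0,0],[0,0,0.006],0],[[0,0,0],[0,0,0.008],0],[[0,0,0],[0,0,0.010],0],[[0,0,0],[0,0,0.011],0],[[0,0,0],[0,0,0.0115],0],[[0,0,0],[0,0,0.0115],0]]' 30
python3 -m pendant '[[[0,0,0],[0,0,0.0005],0],[[0,0,0],[0,0,0.001],0],[[0,0,0],[0,0,0.0015],0],[[0,0,0],[0,0,0.0015],0]]' 30
```

```text
clock: 16.45
tool_pos: [0.6195, -0.2269, 0.0795]
eef_rot: [1.0, 0.0, -0.0, -0.0]
contact_force: [0.6, 1.2, -0.5]
opening: 0.259
clock: 16.85
tool_pos: [0.6196, -0.2269, 0.0787]
eef_rot: [1.0, 0.0, -0.0, -0.0]
contact_force: [-0.8, 1.8, 4.5]
opening: 0.262
```

A force of +4.5 N appears exactly at the computed seating height (TCP 0.0787). Release and rise.

```bash
python3 -m pendant '[[[0,0,0],[0,0,0],0.35],[[0,0,0],[0,0,0],0.5],[[0,0,0],[0,0,0],0.6],[[0,0,0],[0,0,0],0.7],[[0,0,0],[0,0,-0.02],0.7],[[0,0,0],[0,0,-0.06],0.7],[[0,0,0],[0,0,-0.1],0.7],[[0,0,0],[0,0,-0.14],0.7],[[0,0,0],[0,0,-0.14],0.7],[[0,0,0],[0,0,-0.14],0.7]]'
python3 - <<'E'
from h import *
np.set_printoptions(precision=4,suppress=True)
T=r.snapshot("top");S=r.snapshot("side")
s=r.get_state();W=r.snapshot("wrist");c=cam(W,s)
for n,I,cc in(("wrist",W["image"],c),("top",T["image"],cam(T)),("side",S["image"],cam(S))):
    print(n,"expect head",proj(cc,(.6196,-.227,.088)),[(x[0],x[1]) for x in blobs(I,(0,140,50),(8,255,255))[:3]])
# side collar/bottle check
for n,lo,hi in(("green cap",(45,120,40),(85,255,255)),):
    print(n,[(x[0],x[1][4]) for x in blobs(S["image"],lo,hi,(300,140,345,170),4)])
E
```

```text
clock: 17.85
tool_pos: [0.6198, -0.2272, 0.2188]
eef_rot: [1.0, -0.0, 0.0, 0.0]
contact_force: [-0.5, -0.1, -0.5]
opening: 0.698
wrist expect head [320.9529 191.6183] [(array([319.9693, 194.3719]), array([306, 177,  30,  36, 847], dtype=int32))]
top expect head [456.6108 201.6887] [(array([456.3273, 201.3636]), array([451, 197,  11,  10,  55], dtype=int32))]
side expect head [326.5267 130.6127] [(array([327.    , 130.3158]), array([325, 127,   5,   8,  38], dtype=int32))]
green cap [(array([321.7273, 150.5   ]), np.int32(22))]
```

```bash
python3 -c "
from plant import r
print(r.finish_job())"
```

```text
the job is handed in; nothing more can be done
None
```

I turned the carousel until lug_b sat under the clevis hole, pushed the lock pin down through clevis and lug, let go and handed the job in. The clock read about 18 s of the 58 s allowed.

- **Carousel:** I turned it about 1.03 rad counter-clockwise by the crank knob. The last near measurement put the lug's centreline about 0.8 mm from the clevis hole, against the 4 mm allowed. It still looked lined up after I released the knob.
- **Pin:** It went in with almost no force. The force then rose to +4.5 N at a TCP height of 78.7 mm, the height worked out for the collar to sit flat.
- **After letting go:** The red head showed within half a pixel of the seated position in the top and side views, and within about 3 pixels in the wrist view. The gripper was about 0.14 m above the pin and touching nothing.
- **Disagreements:** The top and wrist cameras differed by about 2 mm in x. I went by the wrist view near the parts, and the pin entered without trouble.
- **Not checked at the end:** I did not measure the loose objects' positions or the pin's tilt separately. No unexpected contact force showed in the readings after each move. My 12 pictures were used up before the insertion, so the checks from then on were numeric only.

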